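Twist the stuck crank off the glaze mill and put it away

TASK

The crank is stuck on the spindle of the hand-cranked glaze mill: work it off upwards by twisting it to and fro while pulling, since a straight pull only lifts the mill, which must stay standing where it is. Set the crank down flat on the open bench in front of the low two-bay rack and let go of it, then take it by its wooden knob and slide it, hub first, into the rack's empty bay until the whole hub is under the roof and the knob still sticks out in front. Leave the crank lying flat, do not drop it, and leave everything else in its place.

Things in the scene. Friction and masses are not known exactly. Their poses are not given: they have to be found in the camera images.
- mill: Glaze mill, loose on the bench, 4 kg (about 39 N lifts it): square dark iron foot 150 x 150 x 16 mm, grey drum up to 120 mm across reaching 82 mm high, then a neck 42 mm across, top 100 mm above the bench, with a spindle on it. Origin: centre of the foot's underside; z up along the spindle, x and y along the foot's edges.
- spindle (a point): Top centre of the mill's neck. A fixed, non-turning spindle 17 mm across stands 28 mm up from here; its sprung jaws grip the crank's bore until the crank has risen 22 mm. Straight pull to move it: about 55 N (lifts the mill). While it is turned (0.6 N m) the hold along the spindle drops below 20 N: swings of about 1 rad to and fro, rising 3 to 4 mm in each, free it.
- crank: Crank, 0.34 kg, flat underside: square steel hub 40 x 40 mm, 60 mm high, with a round bore below; flat arm 22 mm wide, 14 mm thick along its -x to an upright wooden knob 28 mm across, top 72 mm above the underside. Origin: hub axis, at the underside; x from knob to hub, z up. Starts on the neck, origin 100 mm up, knob roughly towards the robot. Balance point about 25 mm from the hub axis.
- crank_hub (a point): Centre of the crank's hub, 45 mm above the crank's underside (15 mm below the hub's top). Hub faces look along the crank's x and y.
- crank_knob (a point): On the axis of the crank's wooden knob, 50 mm above the crank's underside, 110 mm from the hub's axis.
- rack: Low plywood rack with a clear acrylic roof, fixed to the bench, no floor, two bays side by side, open at the front; at the back only a rail 20 mm high: 210 mm wide, 120 mm deep, 104 mm high; walls 10 mm, roof 12 mm, rail 8 mm. Each bay is 88 mm wide, 92 mm high and 112 mm deep. Origin: middle of the front edge, at bench height; x points into the bays, y to the left bay as seen from the front, z up. The front edge of the roof overhangs by 2 mm.
- bay_left (a point): Middle of the mouth of the bay at the rack's +y, at bench height (x = 0, y = +49 mm in the rack's frame); axes as the rack's.
- bay_right (a point): Middle of the mouth of the bay at the rack's -y, at bench height (x = 0, y = -49 mm in the rack's frame); axes as the rack's.
- liner: Thin grey felt liner, 96 x 80 mm and 1 mm thick (only seen, it does not catch), on the bench in the empty bay; origin at its centre, 55 mm behind the rack's front.
- jar: Glass jar 66 mm across, 82 mm high, standing in the other, occupied bay. Origin: centre of its underside.
- cup: Terracotta cup 72 mm across, 75 mm high, standing on the rack's roof. Origin: centre of its underside.
- mug: Terracotta mug 76 mm across, 82 mm high, with a handle, on the bench before the mill. Origin: centre of its underside.
- bowl: Blue bowl 110 mm across, 50 mm high, behind the mill. Origin: centre of its underside.
- stamp: Wooden clay stamp, block 75 x 46 x 22 mm with a grip on top (42 mm high in all), beside the approach to the rack at its left. Origin: centre of its underside.
- tiles: Small pile of terracotta tiles 50 x 50 mm, 24 mm high, beside the approach to the rack at its right. Origin: centre of its underside.
- rolling_pin: Rolling pin, 280 mm long and 42 mm thick, on two wooden blocks fixed to the bench, top 54 mm high, between mill and rack. Origin: under its middle at bench height; x along it.
Not all that is in view belongs to the job. What is meant by the rack is not orange or pink, and is the larger of those in its own colour.

How it is judged:
By the outcome, as a careful person would: the job done as asked, in the order asked, and still so for the second after the job is handed in, with the robot touching nothing.
It also fails if it takes over 72 s, if anything falls off the work surface, if the arm or the gripper's body presses on something with over 40 N, if the wrist force passes 120 N, or if a joint passes its speed limit or range.

ROBOT

A 6-joint arm with a two-finger parallel gripper is mounted at the origin on the work surface. World frame = base frame: x ahead of the robot, y to its left, z up, the work surface at z = 0. Lengths are in m, angles in rad, forces in N, time in s.
With the tool pointing down it reaches from about 0.25 to 0.725 m from the base axis. Payload 4 kg.
Tool frame: the origin (TCP) lies at the very end of the fingers, on their centre line; the grasp point (between the pads) lies 19 mm behind it; z points along the fingers, y is the line along which they close (so a half turn about z gives the same grasp; the last joint's range is limited). The gripper opens to 85 mm and grips with 20 to 120 N. Pads are 22 mm wide; open, the fingers measure 114 mm over their backs; the gripper's body (76 mm by 85 mm) begins 54 mm behind the grasp point. The pads swing forward as they close: fully open they stand 13 mm farther back than shut.
Start: joints at [-1.141, 0.241, 0.005, 1.335, 0, 1.571], TCP at [0.208, -0.455, 0.231] pointing down, gripper open.
Joint ranges: [-2.72, 2.72], [-1.05, 1.87], [-1.09, 1.28], [-1.99, 2.15], [-1.42, 1.44], [-3.14, 3.14]. Speed limits (rad/s): [2.79, 2.79, 3.14, 3.14, 3.14, 3.14].

INTERFACE

Orientations are given as a unit quaternion [x, y, z, w].
In Python, from workcell import bot gives the robot as it stands.
- The arm moves only by the tool carry_out, never from a script. Its argument "increments" is one flat list of numbers, 5 for each row, row after row: the finger opening in cm, from 0 to 8.54, then the shift along the tool's x, y, z in cm, then the turn about the tool's z in rad. A call has exactly 5 rows; each row shifts and turns the commanded pose from where the row before left it, along the tool's axes as they then stand; what a row does not reach is not made up. A row lasts 1/8 s, in which the tool goes at most 62.5 mm and 10.7 degrees, less where a joint would pass 70% of its speed; a pose out of reach is approached as far as the arm can. A call with a gripper value outside its range is refused whole. The fingers move at their own pace and stop on an object; the grip force is fixed at half the most. Time passes only in rows, so rows that do not move let the fingers close, or fill a call up. It gives the time, the measured TCP pose, the force, the opening and the grip force at its end, in the units of the state.
- bot.get_obs(): the state, without advancing time (a new reading comes with each control period).
- bot.camera(name): name is "side" or "top" or "wrist"; returns a dict with "pixels" (384x512x3 uint8, blue, green, red), "range_z" (384x512 float32, m along the optical axis (not along the pixel's ray), 0 where there is no reading), "mtx" (3x3 intrinsics, pixels), "D" ([k1, k2, p1, p2, k3] as OpenCV has them; the pictures are not rectified), "eye" and "attitude" of the camera in the world. Camera axes: x right, y down, z forward; pixel columns grow to the right and rows downward; lengths in m; the calibration is good to about 2 mm. A picture is of the moment at which its call begins.
- bot.job_done(): hands the job in; it is judged then, once.
Trained networks look in a picture, given as the dict that the camera call returned (one of the last four; its "shot" number tells which), for a name from the list of things; names that differ only in an ending like _2 or _b are one class to them, and where a whole thing is asked for, a point or a joint stands for the part that bears it (a point fixed in the world has none). Each returns a list of dicts, best first, with "p" (0 to 1); they miss things now and then, are a little off and sometimes report something else, mostly with a low value. They report only what shows in the picture. A call takes as long as a camera call. They do not tell look-alikes from the thing itself.
- bot.find_in(picture, name): "xyz" ([x, y, z] in m, in the coordinates of the camera as it stood for that picture, good to about 4 mm: the middle of the surface that is visible of it).
- bot.regions_of(picture, name): "mask" (384x512 bool, what is visible of it).
- bot.place_of(picture, name): "xyz" ([x, y, z] in m, in the coordinates of the camera as it stood for that picture, good to about 4 mm: a listed point, or the origin of a listed thing).
The state is a dict: "clock": time; "joint_pos": joint angles; "joint_vel": joint speeds; "tau": joint torques, N m; "eef_pos": TCP position; "tool_rot": TCP orientation; "ft_force": force on the tool from outside, world axes, zero at the start; "ft_torque": the same for the moment, N m; "grip_width": finger opening in m; "grasp_force": force on a finger pad.
Only numpy, scipy, OpenCV 4.12 (cv2) and the standard library are available. Lean on these libraries where they do the work, as an engineer would, in place of code of your own. Each camera call takes 0.05 s, during which the arm holds its last target. There are 200 camera calls.

## Working session

There is one attempt and no reset: what is moved stays moved. The work goes in short steps, Python scripts to look and compute and a tool call to move; the robot and the scene stay as the last step left them, time stands still between calls to the robot, and variables do not carry over. Pictures are saved under pics/ and viewed, at most 10 in all, crops included, and the job is handed in when it is done.

Besides the shell and the picture viewer there is one more tool, called after "Request:" in YAML: its name, and indented under it one key for each argument. carry_out: Moves the arm, as the interface text tells. Its arguments: {"type":"object","properties":{"increments":{"type":"array","items":{"type":"number"}}},"required":["increments"]}

```bash
mkdir -p pics; ls; cat > h.py <<'E'
import numpy as np, cv2
from scipy.spatial.transform import Rotation as R
from workcell import bot
def w(pic,p): return R.from_quat(pic["attitude"]).apply(p)+np.array(pic["eye"])
def places(pic,names,f="place_of"):
    for n in names:
        for d in getattr(bot,f)(pic,n)[:3]:
            if d["p"]>.2: print(n,round(d["p"],2),np.round(w(pic,d["xyz"]),3))
def pix(pic,pts):
    Rm=R.from_quat(pic["attitude"]).as_matrix()
    q=(np.atleast_2d(pts)-pic["eye"])@Rm
    return cv2.projectPoints(q,np.zeros(3),np.zeros(3),np.array(pic["mtx"]),np.array(pic["D"]))[0][:,0]
def cloud(pic):
    h,wd=pic["range_z"].shape
    uv=np.stack(np.meshgrid(np.arange(wd),np.arange(h)),-1).reshape(-1,1,2).astype(float)
    n=cv2.undistortPoints(uv,np.array(pic["mtx"]),np.array(pic["D"]))[:,0]
    z=pic["range_z"].reshape(-1,1)
    P=np.hstack([n*z,z]); return (P@R.from_quat(pic["attitude"]).as_matrix().T+pic["eye"]).reshape(h,wd,3)
E
python3 - <<'E'
from h import *
a=bot.camera("top");b=bot.camera("side")
cv2.imwrite("pics/a.png",a["pixels"]);cv2.imwrite("pics/b.png",b["pixels"])
for p in(a,b):
    print(p["eye"]); places(p,"mill spindle crank crank_hub crank_knob rack bay_left bay_right liner jar cup mug bowl stamp tiles rolling_pin".split())
E
```

```text
pics
[ 0.36969382 -0.04157144  1.27931872]
mill 0.9 [ 0.608  0.235 -0.   ]
spindle 0.9 [0.605 0.235 0.103]
crank 0.58 [0.605 0.237 0.102]
crank_hub 0.83 [0.6   0.235 0.145]
crank_knob 0.8 [0.496 0.206 0.148]
rack 0.88 [ 0.148 -0.299  0.002]
rack 0.73 [ 0.585 -0.216 -0.   ]
rack 0.73 [ 0.633 -0.269  0.   ]
bay_left 0.97 [ 0.587 -0.17   0.   ]
bay_left 0.85 [ 0.311 -0.466 -0.001]
bay_left 0.65 [0.602 0.236 0.144]
bay_right 0.92 [ 0.575 -0.506  0.002]
bay_right 0.61 [ 0.584 -0.266  0.003]
liner 0.6 [ 0.636 -0.268 -0.001]
cup 0.87 [ 0.649 -0.252  0.105]
mug 0.74 [ 0.445  0.259 -0.002]
bowl 0.34 [0.601 0.239 0.099]
stamp 0.92 [ 0.453 -0.05   0.001]
stamp 0.33 [0.603 0.24  0.145]
tiles 0.56 [ 0.471 -0.376  0.003]
rolling_pin 0.97 [ 0.698 -0.007 -0.001]
rolling_pin 0.4 [ 0.47  -0.377  0.002]
[-0.37336205 -1.01028148  0.78861158]
mill 0.93 [0.606 0.237 0.001]
mill 0.63 [0.605 0.236 0.101]
spindle 0.79 [0.605 0.235 0.104]
spindle 0.23 [ 0.469 -0.376  0.001]
crank 0.55 [0.603 0.236 0.096]
crank_hub 0.93 [0.611 0.234 0.143]
crank_knob 0.97 [0.5   0.205 0.15 ]
rack 0.86 [ 0.58  -0.213 -0.   ]
rack 0.85 [ 0.308 -0.493  0.001]
rack 0.79 [ 0.567 -0.481  0.002]
bay_left 0.96 [ 0.305 -0.464 -0.002]
bay_left 0.75 [ 0.555 -0.44   0.002]
bay_left 0.66 [ 0.161 -0.25  -0.002]
bay_right 0.9 [ 0.303 -0.523 -0.   ]
bay_right 0.82 [ 0.132 -0.345  0.002]
bay_right 0.76 [ 0.58  -0.268 -0.   ]
liner 0.69 [ 0.639 -0.269  0.001]
jar 0.44 [ 0.636 -0.168 -0.005]
cup 0.68 [ 0.651 -0.247  0.103]
mug 0.66 [ 0.45   0.258 -0.001]
mug 0.43 [0.606 0.23  0.107]
bowl 0.9 [ 0.755  0.217 -0.002]
stamp 0.77 [ 0.452 -0.051  0.002]
tiles 0.58 [ 0.471 -0.377  0.003]
tiles 0.39 [ 0.635 -0.268  0.003]
tiles 0.28 [ 0.652 -0.249  0.102]
```

View pics/a.png

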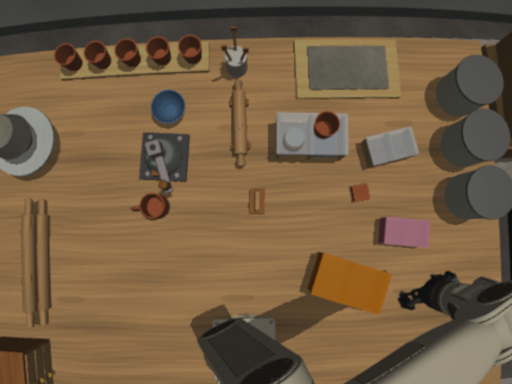

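View pics/b.png

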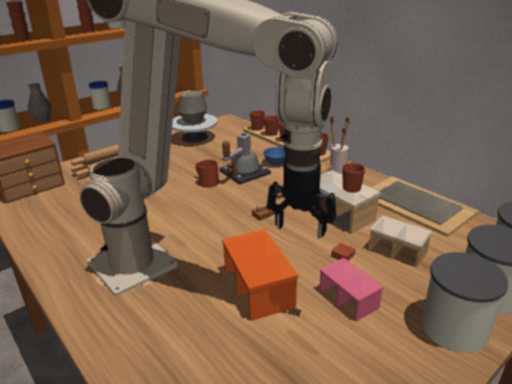

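Top view: the light-grey rack at pixel (312,135) is the one meant, being larger than the whitish rack at (391,146). The jar, at (294,136), is in its left bay, so the right bay is empty. The crank is on the mill at (155,150) with its knob towards (165,187). The side view agrees.

```bash
python3 - <<'E'
from h import *
s=bot.get_obs(); r=R.from_quat(s["tool_rot"]); print(s["eef_pos"],np.round(r.as_matrix(),3),s["ft_force"])
d=np.array([0.56,0.21,0.27])-s["eef_pos"]; print("shift tool cm",r.inv().apply(d)*100)
c=bot.camera("top"); P=cloud(c)
m=bot.regions_of(c,"rack")
for k in m[:4]:
    q=P[k["mask"]]; q=q[(q[:,2]>.08)&(q[:,2]<.112)]
    if len(q)>20: print(k["p"],len(q),cv2.minAreaRect(q[:,:2].astype(np.float32)),np.median(q[:,2]))
E
```

```text
[ 0.20834939 -0.45452436  0.2313103 ] [[ 0.909  0.417  0.   ]
 [ 0.417 -0.909  0.   ]
 [ 0.     0.    -1.   ]] [-0.53273451  0.39291147 -0.25860066]
shift tool cm [ 59.65560221 -45.75727947  -3.86745526]
0.74 3117 ((0.2030092030763626, -0.315216600894928), (0.2127848118543625, 0.12521013617515564), 69.90636444091797) 0.10478225248161332
0.73 28 ((0.5360037088394165, 0.21585561335086823), (0.10139695554971695, 0.024062830954790115), 14.870162010192871) 0.1108624606272316
0.72 26 ((0.6076807379722595, -0.46558400988578796), (0.07829761505126953, 0.14445126056671143), 15.592056274414062) 0.0806710559629894
```

Request:
carry_out:
  increments: [8.5, 3.5, -2.7, -2, 0, 8.5, 4.3, -3.3, -2, 0, 8.5, 4.6, -3.5, 0, 0, 8.5, 4.6, -3.5, 0, 0, 8.5, 4.6, -3.5, 0, 0]

```text
clock: 2.42
eef_pos: [0.3366, -0.213, 0.2716]
tool_rot: [0.977, 0.213, 0.0, 0.0]
ft_force: [0.7, -0.5, -0.1]
grip_width: 0.0848
grasp_force: 0.0
```

Request:
carry_out:
  increments: [8.5, 4.6, -3.5, 0, 0, 8.5, 4.6, -3.5, 0, 0, 8.5, 4.6, -3.5, 0, 0, 8.5, 4.6, -3.5, 0, 0, 8.5, 4.6, -3.5, 0, 0]

```text
clock: 3.05
eef_pos: [0.4728, 0.0423, 0.2715]
tool_rot: [0.977, 0.213, 0.0, 0.0]
ft_force: [1.6, -1.0, 0.4]
grip_width: 0.0848
grasp_force: 0.0
```

Request:
carry_out:
  increments: [8.5, 4.6, -3.5, 0, 0, 8.5, 4.6, -3.5, 0, 0, 8.5, 4.0, -3.1, 0, 0.08, 8.5, 2, -1.8, 0, 0.08, 8.5, 0, 0, 0, 0]

```text
clock: 3.68
eef_pos: [0.5706, 0.1886, 0.2701]
tool_rot: [0.988, 0.155, -0.002, -0.009]
ft_force: [0.0, -0.3, -0.7]
grip_width: 0.0851
grasp_force: 0.0
```

```bash
cat >> h.py <<'E'
def tool(p,yaw=None):
    s=bot.get_obs(); r=R.from_quat(s["tool_rot"]); x=r.as_matrix()[:,0]; y0=np.arctan2(x[1],x[0])
    print("t",round(s["clock"],2),"tcp",np.round(s["eef_pos"],4),"yaw",round(y0,3),"F",np.round(s["ft_force"],1),"q6",round(s["joint_pos"][5],2),"grip",round(s["grip_width"],4),round(s["grasp_force"],1))
    print("shift cm",np.round(r.inv().apply(np.array(p)-s["eef_pos"])*100,2), "turn", None if yaw is None else round(y0-yaw,3))
E
python3 - <<'E'
from h import *
c=bot.camera("wrist"); cv2.imwrite("pics/c.png",c["pixels"])
places(c,"mill spindle crank crank_hub crank_knob".split())
P=cloud(c).reshape(-1,3); 
q=P[(P[:,2]>.153)&(P[:,2]<.167)&(np.hypot(P[:,0]-.605,P[:,1]-.235)<.045)]
print("hub",len(q),cv2.minAreaRect(q[:,:2].astype(np.float32)),np.median(q,0))
q=P[(P[:,2]>.166)&(P[:,2]<.18)&(np.hypot(P[:,0]-.497,P[:,1]-.205)<.045)]
print("knob",len(q),cv2.minEnclosingCircle(q[:,:2].astype(np.float32)),np.median(q,0))
tool([.605,.235,.126],.27)
E
```

```text
mill 0.92 [ 0.601  0.235 -0.001]
mill 0.35 [0.756 0.213 0.001]
mill 0.21 [0.6   0.237 0.143]
crank 0.8 [0.604 0.235 0.099]
crank_hub 0.78 [0.602 0.236 0.147]
crank_knob 0.89 [0.496 0.208 0.148]
hub 2183 ((0.6022135019302368, 0.23624072968959808), (0.040277399122714996, 0.04028452932834625), 15.591708183288574) [0.60359003 0.23571555 0.15891456]
knob 498 ((0.4968600273132324, 0.20635409653186798), 0.012700805440545082) [0.49859791 0.20645119 0.1699003 ]
t 3.98 tcp [0.5694 0.1877 0.2719] yaw 0.31 F [-0.2  0.4  0.7] q6 3.14 grip 0.0847 0.0
shift cm [ 4.83 -3.14 14.65] turn 0.04
```

Request:
carry_out:
  increments: [8.5, 0, 0, 0, -0.18, 8.5, 0, 0, 0, -0.18, 8.5, 0, 0, 0, -0.18, 8.5, 0, 0, 0, -0.18, 8.5, 0, 0, 0, -0.18]

```text
clock: 4.6
eef_pos: [0.5695, 0.1878, 0.2719]
tool_rot: [0.821, 0.571, 0.003, -0.009]
ft_force: [0.1, 0.5, 0.4]
grip_width: 0.0849
grasp_force: 0.0
```

Request:
carry_out:
  increments: [8.5, 0, 0, 0, -0.18, 8.5, 0, 0, 0, -0.18, 8.5, 0, 0, 0, -0.18, 8.5, 0, 0, 0, -0.18, 8.5, 0, 0, 0, -0.18]

```text
clock: 5.22
eef_pos: [0.5695, 0.1878, 0.2719]
tool_rot: [0.491, 0.871, 0.007, -0.007]
ft_force: [-0.1, 0.4, 0.7]
grip_width: 0.0851
grasp_force: 0.0
```

Request:
carry_out:
  increments: [8.5, 0, 0, 0, -0.18, 8.5, 0, 0, 0, -0.18, 8.5, 0, 0, 0, -0.18, 8.5, 0, 0, 0, -0.18, 8.5, 0, 0, 0, -0.18]

```text
clock: 5.85
eef_pos: [0.5695, 0.1878, 0.2719]
tool_rot: [0.063, 0.998, 0.009, -0.003]
ft_force: [0.0, 0.0, -0.3]
grip_width: 0.085
grasp_force: 0.0
```

Request:
carry_out:
  increments: [8.5, 0, 0, 0, -0.18, 8.5, 0, 0, 0, -0.18, 8.5, 0, 0, 0, -0.05, 8.5, 0, 0, 0, 0, 8.5, 0, 0, 0, 0]

```text
clock: 6.48
eef_pos: [0.5698, 0.188, 0.2716]
tool_rot: [-0.138, 0.99, 0.009, -0.002]
ft_force: [0.2, -0.1, -0.3]
grip_width: 0.0848
grasp_force: 0.0
```

```bash
python3 - <<'E'
from h import *
tool([.603,.2355,.126],.273-np.pi)
E
```

```text
t 6.47 tcp [0.5698 0.188  0.2716] yaw -2.864 F [ 0.2 -0.1 -0.3] q6 0.03 grip 0.0848 0.0
shift cm [-4.51  3.38 14.63] turn 0.005
```

Request:
carry_out:
  increments: [8.5, -2.3, 1.7, 0, 0.005, 8.5, -2.2, 1.7, 2, 0, 8.5, 0, 0, 4, 0, 8.5, 0, 0, 3, 0, 8.5, 0, 0, 0, 0]

```text
clock: 7.1
eef_pos: [0.6013, 0.2341, 0.1788]
tool_rot: [-0.136, 0.991, 0.009, -0.005]
ft_force: [0.6, 1.0, -0.4]
grip_width: 0.085
grasp_force: 0.0
```

```bash
python3 - <<'E'
from h import *
tool([.603,.2355,.126],.273-np.pi)
E
```

```text
t 7.1 tcp [0.6013 0.2341 0.1788] yaw -2.868 F [ 0.6  1.  -0.4] q6 0.09 grip 0.085 0.0
shift cm [-0.24 -0.01  5.28] turn 0.0
```

Request:
carry_out:
  increments: [8.5, -0.2, 0, 2.7, 0, 8.5, 0, 0, 2.5, 0, 4.5, 0, 0, 0, 0, 3.5, 0, 0, 0, 0, 3.0, 0, 0, 0, 0]

```text
clock: 7.72
eef_pos: [0.6064, 0.2364, 0.1327]
tool_rot: [-0.136, 0.991, 0.01, 0.0]
ft_force: [0.6, -0.0, 4.4]
grip_width: 0.0385
grasp_force: 65.0
```

Request:
carry_out:
  increments: [3.0, 0, 0, 0, 0, 3.0, 0, 0, 0, 0, 3.0, 0, 0, 0, 0, 3.0, 0, 0, 0, 0, 3.0, 0, 0, 0, 0]

```text
clock: 8.35
eef_pos: [0.6064, 0.2365, 0.1327]
tool_rot: [-0.136, 0.991, 0.01, 0.0]
ft_force: [-0.8, -0.8, 6.0]
grip_width: 0.0389
grasp_force: 65.3
```

```bash
python3 - <<'E'
from h import *
tool([.603,.2355,.126],.273-np.pi)
s=bot.get_obs(); print(s["ft_torque"])
E
```

```text
t 8.35 tcp [0.6064 0.2365 0.1327] yaw -2.868 F [-0.8 -0.8  6. ] q6 0.09 grip 0.0389 65.3
shift cm [ 0.35 -0.01  0.67] turn 0.0
[-0.43537905  0.09206101  0.05023408]
```

Request:
carry_out:
  increments: [3.0, 0, 0, 0, 0.09, 3.0, 0, 0, 0, 0.09, 3.0, 0, 0, -0.07, 0.09, 3.0, 0, 0, -0.07, 0.09, 3.0, 0, 0, -0.07, 0.09]

```text
clock: 8.98
eef_pos: [0.6064, 0.2356, 0.1327]
tool_rot: [0.089, 0.996, 0.008, -0.002]
ft_force: [2.7, -2.3, -3.5]
grip_width: 0.0393
grasp_force: 64.4
```

Request:
carry_out:
  increments: [3.0, 0, 0, 0, -0.18, 3.0, 0, 0, -0.08, -0.18, 3.0, 0, 0, -0.08, -0.18, 3.0, 0, 0, -0.08, -0.18, 3.0, 0, 0, -0.08, -0.18]

```text
clock: 9.6
eef_pos: [0.6053, 0.2369, 0.1334]
tool_rot: [-0.356, 0.934, 0.01, 0.0]
ft_force: [2.3, 2.7, -11.0]
grip_width: 0.0388
grasp_force: 63.4
```

```bash
python3 - <<'E'
from h import *
tool([.603,.2355,.126],.273-np.pi)
c=bot.camera("side");cv2.imwrite("pics/d.png",cv2.resize(c["pixels"][90:220,170:330],None,fx=4,fy=4))
places(c,["mill","crank_knob","crank_hub"])
E
```

```text
t 9.6 tcp [0.6053 0.2369 0.1334] yaw -2.413 F [  2.3   2.7 -11. ] q6 -0.36 grip 0.0388 63.4
shift cm [0.26 0.03 0.74] turn 0.455
mill 0.86 [0.603 0.237 0.   ]
crank_knob 0.8 [0.525 0.163 0.149]
crank_knob 0.57 [ 0.637 -0.269 -0.001]
crank_hub 0.7 [ 0.455 -0.052  0.001]
crank_hub 0.6 [0.608 0.236 0.144]
crank_hub 0.23 [0.524 0.164 0.147]
```

Request:
carry_out:
  increments: [3.0, 0, 0, 0, 0.18, 3.0, 0, 0, -0.08, 0.18, 3.0, 0, 0, -0.08, 0.18, 3.0, 0, 0, -0.08, 0.18, 3.0, 0, 0, -0.08, 0.18]

```text
clock: 10.42
eef_pos: [0.6061, 0.2355, 0.1356]
tool_rot: [0.092, 0.996, 0.008, -0.004]
ft_force: [8.9, 0.8, -18.0]
grip_width: 0.0389
grasp_force: 62.5
```

Request:
carry_out:
  increments: [3.0, 0, 0, 0, -0.18, 3.0, 0, 0, -0.08, -0.18, 3.0, 0, 0, -0.08, -0.18, 3.0, 0, 0, -0.08, -0.18, 3.0, 0, 0, -0.08, -0.18]

```text
clock: 11.05
eef_pos: [0.605, 0.2367, 0.1381]
tool_rot: [-0.355, 0.935, 0.01, -0.001]
ft_force: [5.4, 4.8, -18.4]
grip_width: 0.0392
grasp_force: 62.9
```

Request:
carry_out:
  increments: [3.0, 0, 0, 0, 0.18, 3.0, 0, 0, -0.08, 0.18, 3.0, 0, 0, -0.08, 0.18, 3.0, 0, 0, -0.08, 0.18, 3.0, 0, 0, -0.08, 0.18]

```text
clock: 11.68
eef_pos: [0.6057, 0.2352, 0.141]
tool_rot: [0.092, 0.996, 0.007, -0.004]
ft_force: [8.6, -0.2, -21.2]
grip_width: 0.0392
grasp_force: 62.9
```

Request:
carry_out:
  increments: [3.0, 0, 0, 0, -0.18, 3.0, 0, 0, -0.08, -0.18, 3.0, 0, 0, -0.08, -0.18, 3.0, 0, 0, -0.08, -0.18, 3.0, 0, 0, -0.08, -0.18]

```text
clock: 12.3
eef_pos: [0.6046, 0.2363, 0.1441]
tool_rot: [-0.355, 0.935, 0.01, -0.001]
ft_force: [4.2, 4.9, -20.1]
grip_width: 0.0391
grasp_force: 62.9
```

```bash
python3 - <<'E'
from h import *
tool([.603,.2355,.126],.273-np.pi)
c=bot.camera("side");cv2.imwrite("pics/e.png",cv2.resize(c["pixels"][90:220,170:330],None,fx=4,fy=4))
places(c,["mill","crank_knob","crank_hub"])
E
```

```text
t 12.3 tcp [0.6046 0.2363 0.1441] yaw -2.416 F [  4.2   4.9 -20.1] q6 -0.36 grip 0.0391 62.9
shift cm [0.19 0.01 1.81] turn 0.452
mill 0.95 [ 0.604  0.236 -0.   ]
crank_knob 0.78 [0.523 0.162 0.16 ]
crank_hub 0.76 [0.609 0.235 0.155]
```

View pics/e.png

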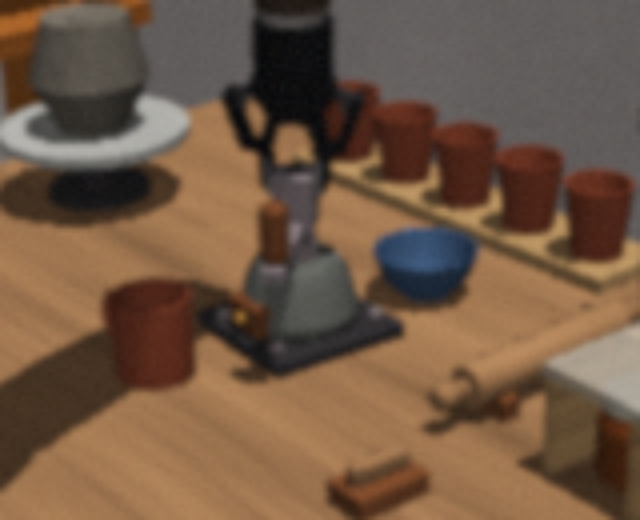

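The crop shows the hub gripped at about (290,190), with the crank about 11 mm up. The mill's foot is still flat at (300,330).

Request:
carry_out:
  increments: [3.0, 0, 0, 0, 0.18, 3.0, 0, 0, -0.08, 0.18, 3.0, 0, 0, -0.08, 0.18, 3.0, 0, 0, -0.08, 0.18, 3.0, 0, 0, -0.08, 0.18]

```text
clock: 13.12
eef_pos: [0.6058, 0.2351, 0.1477]
tool_rot: [0.093, 0.996, 0.007, -0.004]
ft_force: [8.2, 0.6, -17.6]
grip_width: 0.0389
grasp_force: 63.0
```

Request:
carry_out:
  increments: [3.0, 0, 0, 0, -0.18, 3.0, 0, 0, -0.08, -0.18, 3.0, 0, 0, -0.08, -0.18, 3.0, 0, 0, -0.08, -0.18, 3.0, 0, 0, -0.08, -0.18]

```text
clock: 13.75
eef_pos: [0.6047, 0.2357, 0.154]
tool_rot: [-0.355, 0.935, 0.01, -0.0]
ft_force: [0.6, -0.3, -3.5]
grip_width: 0.039
grasp_force: 64.9
```

Request:
carry_out:
  increments: [3.0, 0, 0, 0, 0.18, 3.0, 0, 0, -0.08, 0.18, 3.0, 0, 0, -0.08, 0.18, 3.0, 0, 0, -0.08, 0.18, 3.0, 0, 0, -0.08, 0.18]

```text
clock: 14.38
eef_pos: [0.6046, 0.2354, 0.1579]
tool_rot: [0.093, 0.996, 0.008, -0.004]
ft_force: [0.9, -0.1, -3.4]
grip_width: 0.0389
grasp_force: 64.9
```

Request:
carry_out:
  increments: [3.0, 0, 0, 0, -0.18, 3.0, 0, 0, -0.08, -0.18, 3.0, 0, 0, -0.08, -0.18, 3.0, 0, 0, -0.08, -0.18, 3.0, 0, 0, -0.08, -0.18]

```text
clock: 15.0
eef_pos: [0.6047, 0.2354, 0.1611]
tool_rot: [-0.355, 0.935, 0.009, -0.0]
ft_force: [0.4, -0.1, -3.1]
grip_width: 0.0388
grasp_force: 64.9
```

Request:
carry_out:
  increments: [3.0, 0, 0, -1.5, 0, 3.0, 0, 0, -2, 0, 3.0, 0, 0, -2, 0, 3.0, 0, 0, -1.5, 0, 3.0, 0, 0, 0, 0]

```text
clock: 15.62
eef_pos: [0.6065, 0.2347, 0.2332]
tool_rot: [-0.353, 0.936, 0.01, 0.002]
ft_force: [0.1, 0.8, -3.6]
grip_width: 0.039
grasp_force: 65.0
```

```bash
python3 - <<'E'
from h import *
c=bot.camera("top"); P=cloud(c)
b=(P[...,0]>.5)&(P[...,0]<.76)&(P[...,1]>-.36)&(P[...,1]<-.07)&(P[...,2]>.09)&(P[...,2]<.118)
cv2.imwrite("pics/f.png",cv2.resize(c["pixels"][60:200,140:380],None,fx=3,fy=3))
q=P[b][:,:2].astype(np.float32); print(len(q),cv2.minAreaRect(q),q.min(0),q.max(0))
places(c,["mill","crank_knob","crank_hub","crank","bay_right","bay_left","liner","stamp","tiles"])
places(c,["liner"],"find_in")
tool([.49,-.262,.2],-.05-np.pi)
E
```

```text
2584 ((0.6415892243385315, -0.22020791471004486), (0.2077767252922058, 0.1272917091846466), 87.9045639038086) [ 0.5753632  -0.32572773] [ 0.7062852  -0.11433086]
mill 0.75 [ 0.608  0.233 -0.002]
crank_knob 0.61 [0.527 0.162 0.252]
crank_hub 0.64 [0.607 0.235 0.243]
bay_right 0.8 [ 0.574 -0.506  0.002]
bay_right 0.65 [ 0.584 -0.267  0.004]
bay_left 0.96 [ 0.312 -0.462  0.002]
bay_left 0.93 [ 0.587 -0.171 -0.001]
bay_left 0.93 [ 0.162 -0.249 -0.002]
liner 0.52 [ 0.648 -0.252  0.105]
liner 0.43 [ 0.633 -0.267  0.001]
stamp 0.56 [ 0.454 -0.053  0.004]
tiles 0.58 [ 0.472 -0.375  0.001]
liner 0.5 [ 0.591 -0.265  0.   ]
t 16.18 tcp [0.6055 0.2345 0.2305] yaw -2.418 F [ 0.2  1.3 -4.2] q6 -0.36 grip 0.039 65.0
shift cm [ 41.54 -29.61   2.23] turn 0.773
```

View pics/f.png

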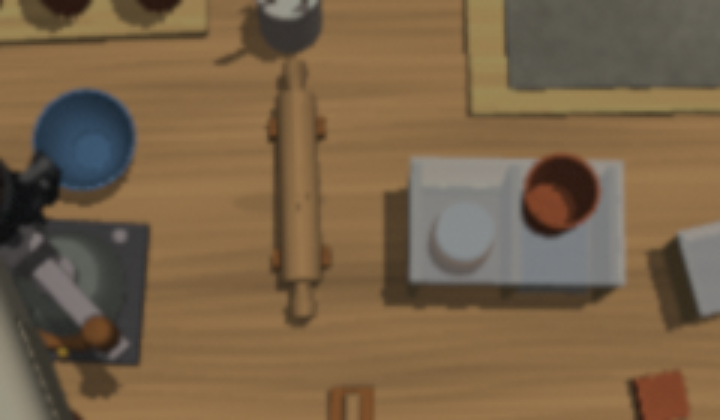

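The mill stands clear of the crank in its old place. The rack spans about (410–625, 155–290) in the crop, with the mouth of its right bay at about (565,285).

Request:
carry_out:
  increments: [3.0, 0, 0, 0, 0.15, 3.0, 0, 0, 0, 0.15, 3.0, 0, 0, 0, 0.15, 3.0, 0, 0, 0, 0.15, 3.0, 0, 0, 0, 0.16]

```text
clock: 16.8
eef_pos: [0.6056, 0.2344, 0.2308]
tool_rot: [0.021, 1.0, 0.009, -0.003]
ft_force: [-1.0, -0.0, -2.7]
grip_width: 0.039
grasp_force: 64.9
```

```bash
python3 - <<'E'
from h import *
tool([.482,-.2635,.2],-.035-np.pi)
E
```

```text
t 16.8 tcp [0.6056 0.2344 0.2308] yaw 3.1 F [-1.  -0.  -2.7] q6 0.4 grip 0.039 64.9
shift cm [ 10.26 -50.31   2.26] turn 6.277
```

Request:
carry_out:
  increments: [3.0, 0.5, -3, 0, 0, 3.0, 1.0, -5, 0, 0, 3.0, 1.1, -5, 0, 0, 3.0, 1.1, -5, 0, 0, 3.0, 1.1, -5, 0, 0]

```text
clock: 17.42
eef_pos: [0.5488, 0.0049, 0.2273]
tool_rot: [0.018, 1.0, 0.009, -0.003]
ft_force: [1.2, -0.4, -3.2]
grip_width: 0.0391
grasp_force: 65.0
```

Request:
carry_out:
  increments: [3.0, 1.1, -5, 0, 0, 3.0, 1.1, -5, 0.5, 0, 3.0, 1.1, -5, 0.5, 0, 3.0, 1.1, -5, 0.5, 0, 3.0, 0.5, -4, 0.5, 0]

```text
clock: 18.05
eef_pos: [0.4907, -0.2332, 0.2033]
tool_rot: [0.019, 1.0, 0.009, -0.003]
ft_force: [0.2, -0.0, -3.4]
grip_width: 0.0392
grasp_force: 64.9
```

Request:
carry_out:
  increments: [3.0, 0.3, -2.3, 0, 0, 3.0, 0.2, -1, 0, 0, 3.0, 0, 0, 2, 0, 3.0, 0, 0, 2, 0, 3.0, 0, 0, 0, 0]

```text
clock: 18.68
eef_pos: [0.484, -0.2619, 0.1611]
tool_rot: [0.018, 1.0, 0.01, -0.005]
ft_force: [0.6, 0.5, -3.8]
grip_width: 0.0388
grasp_force: 64.7
```

```bash
python3 - <<'E'
from h import *
tool([.482,-.2635,.033],-.035-np.pi)
c=bot.camera("side"); places(c,["crank_knob","crank_hub","crank","bay_right","tiles","stamp","mill"])
c=bot.camera("top"); places(c,["crank_knob","crank_hub","crank","bay_right"])
E
```

```text
t 18.68 tcp [ 0.484  -0.2619  0.1611] yaw 3.106 F [ 0.6  0.5 -3.8] q6 -0.47 grip 0.0388 64.7
shift cm [ 0.06 -0.42 12.8 ] turn 6.283
crank_knob 0.6 [ 0.375 -0.257  0.179]
crank_hub 0.96 [ 0.487 -0.262  0.176]
crank_hub 0.72 [ 0.589 -0.169 -0.   ]
crank 0.64 [ 0.477 -0.263  0.124]
crank 0.52 [ 0.486 -0.265  0.173]
bay_right 0.89 [ 0.573 -0.51   0.001]
bay_right 0.89 [ 0.131 -0.347  0.002]
bay_right 0.87 [ 0.58  -0.266  0.002]
tiles 0.83 [ 0.474 -0.377 -0.   ]
stamp 0.78 [ 0.458 -0.053 -0.002]
mill 0.59 [0.606 0.237 0.   ]
crank_hub 0.69 [ 0.483 -0.262  0.177]
crank_hub 0.3 [ 0.7   -0.007 -0.004]
crank 0.64 [ 0.485 -0.262  0.133]
bay_right 0.93 [ 0.583 -0.269  0.004]
```

Request:
carry_out:
  increments: [3.0, 0, -0.2, 3, 0, 3.0, 0, 0, 4, 0, 3.0, 0, 0, 3, 0, 3.0, 0, 0, 1.5, 0, 3.0, 0, 0, 0.3, 0]

```text
clock: 19.95
eef_pos: [0.4838, -0.263, 0.0438]
tool_rot: [0.018, 1.0, 0.009, -0.004]
ft_force: [-0.5, 0.6, -3.6]
grip_width: 0.039
grasp_force: 64.7
```

Request:
carry_out:
  increments: [3.0, 0, 0, 0.2, 0, 3.0, 0, 0, 0.2, 0, 3.0, 0, 0, 0.2, 0, 3.0, 0, 0, 0.1, 0, 3.0, 0, 0, 0, 0]

```text
clock: 20.58
eef_pos: [0.4841, -0.2631, 0.0375]
tool_rot: [0.018, 1.0, 0.009, -0.003]
ft_force: [-0.2, 0.4, -3.6]
grip_width: 0.039
grasp_force: 64.8
```

Request:
carry_out:
  increments: [3.0, 0, 0, 0.15, 0, 3.0, 0, 0, 0.15, 0, 3.0, 0, 0, 0.15, 0, 3.0, 0, 0, 0.1, 0, 3.0, 0, 0, 0, 0]

```text
clock: 21.2
eef_pos: [0.4841, -0.263, 0.0328]
tool_rot: [0.018, 1.0, 0.009, -0.003]
ft_force: [-2.0, 1.8, 3.9]
grip_width: 0.0387
grasp_force: 65.7
```

Request:
carry_out:
  increments: [3.0, 0, 0, 0.1, 0, 4.2, 0, 0, 0, 0, 5.0, 0, 0, 0, 0, 6.5, 0, 0, 0, 0, 6.5, 0, 0, 0, 0]

```text
clock: 21.82
eef_pos: [0.4841, -0.2629, 0.0308]
tool_rot: [0.018, 1.0, 0.009, -0.003]
ft_force: [0.3, -0.2, -0.6]
grip_width: 0.0652
grasp_force: 0.0
```

Request:
carry_out:
  increments: [6.5, 0, 0, 0, 0, 6.5, 0, 0, -2, 0, 6.5, 0, 0, -4, 0, 6.5, 0, 0, -6, 0, 6.5, 0, 0, -5, 0]

```text
clock: 22.45
eef_pos: [0.4853, -0.2661, 0.2031]
tool_rot: [0.018, 1.0, 0.009, -0.003]
ft_force: [0.4, -0.2, 1.1]
grip_width: 0.0652
grasp_force: 0.0
```

```bash
python3 - <<'E'
from h import *
c=bot.camera("wrist"); cv2.imwrite("pics/g.png",c["pixels"])
places(c,["crank_knob","crank_hub","crank","bay_right"])
P=cloud(c).reshape(-1,3)
for n,lo,hi,x,y in(("hub",.053,.067,.484,-.263),("knob",.067,.078,.375,-.258)):
    q=P[(P[:,2]>lo)&(P[:,2]<hi)&(np.hypot(P[:,0]-x,P[:,1]-y)<.04)]
    print(n,len(q),np.round(q.mean(0),4) if len(q) else 0, cv2.minAreaRect(q[:,:2].astype(np.float32)) if len(q) else 0)
c=bot.camera("side"); places(c,["crank_knob","crank_hub","crank"])
tool([.375,-.258,.15],-.035-np.pi)
E
```

```text
crank_knob 0.92 [ 0.369 -0.259  0.049]
crank_knob 0.54 [ 0.481 -0.265  0.001]
crank_hub 0.87 [ 0.48  -0.263  0.042]
bay_right 0.94 [ 0.573 -0.512  0.002]
hub 1527 [ 0.4786 -0.2626  0.0589] ((0.4795699715614319, -0.26239070296287537), (0.04004523530602455, 0.039010971784591675), 87.84558868408203)
knob 643 [ 0.3704 -0.2583  0.0698] ((0.3702525794506073, -0.2582415044307709), (0.023347048088908195, 0.023220151662826538), 88.17823028564453)
crank_knob 0.72 [ 0.371 -0.256  0.051]
crank_knob 0.45 [ 0.649 -0.248  0.103]
crank_knob 0.26 [ 0.636 -0.27  -0.001]
crank_hub 0.96 [ 0.488 -0.264  0.046]
crank 0.75 [ 0.478 -0.262 -0.005]
t 22.9 tcp [ 0.4842 -0.2655  0.1992] yaw 3.105 F [-0.  -0.8 -0.1] q6 -0.47 grip 0.0649 0.0
shift cm [10.89  0.25  5.03] turn 6.282
```

View pics/g.png

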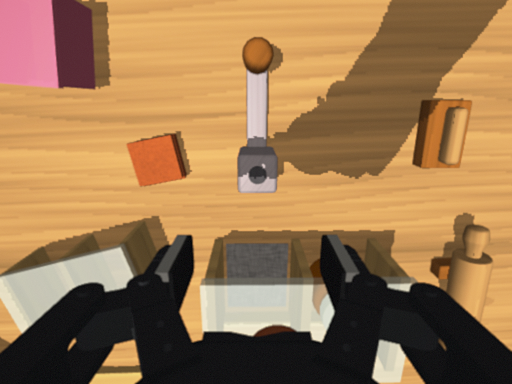

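The crank lies flat with its hub at (257,170) and its knob at (257,53), in line with the empty bay whose felt is at (257,260). Next I take the knob.

Request:
carry_out:
  increments: [6.5, 3.7, 0.1, 0, 0, 6.5, 4, 0.1, 0, 0, 6.5, 3.4, 0.1, 2, 0, 6.5, 0, 0, 5, 0, 6.5, 0, 0, 3, 0]

```text
clock: 23.52
eef_pos: [0.3717, -0.2562, 0.0993]
tool_rot: [0.019, 1.0, 0.01, -0.005]
ft_force: [0.2, -0.6, -0.4]
grip_width: 0.0649
grasp_force: 0.0
```

```bash
python3 - <<'E'
from h import *
tool([.372,-.2585,.036],-.0365-np.pi)
E
```

```text
t 23.52 tcp [ 0.3717 -0.2562  0.0993] yaw 3.105 F [ 0.2 -0.6 -0.4] q6 -0.57 grip 0.0649 0.0
shift cm [-0.1  -0.36  6.33] turn 6.283
```

Request:
carry_out:
  increments: [6.5, -0.1, -0.35, 3, 0, 6.5, 0, 0, 2.5, 0, 6.5, 0, 0, 0.8, 0, 6.5, 0, 0, 0, 0, 4, 0, 0, 0, 0]

```text
clock: 24.15
eef_pos: [0.3749, -0.26, 0.0396]
tool_rot: [0.018, 1.0, 0.009, -0.003]
ft_force: [-0.6, -0.7, 0.0]
grip_width: 0.0479
grasp_force: 0.0
```

Request:
carry_out:
  increments: [3, 0, 0, 0, 0, 2, 0, 0, 0, 0, 2, 0, 0, 0, 0, 2, 0, 0, 0, 0, 2, 0, 0, 0, 0]

```text
clock: 24.78
eef_pos: [0.3749, -0.26, 0.0399]
tool_rot: [0.018, 1.0, 0.009, -0.002]
ft_force: [-0.9, 2.4, 5.8]
grip_width: 0.0266
grasp_force: 58.7
```

```bash
python3 - <<'E'
from h import *
tool([.372,-.2585,.036],-.0365-np.pi)
c=bot.camera("side"); places(c,["crank_knob","crank_hub","crank"])
c=bot.camera("top"); places(c,["crank_knob","crank_hub","crank"])
E
```

```text
t 24.77 tcp [ 0.3749 -0.26    0.0399] yaw 3.105 F [-0.9  2.4  5.8] q6 -0.58 grip 0.0266 58.7
shift cm [0.29 0.13 0.39] turn 6.283
crank_knob 0.94 [ 0.372 -0.26   0.047]
crank_hub 0.76 [ 0.483 -0.263  0.046]
crank_hub 0.52 [ 0.458 -0.055  0.   ]
crank 0.88 [ 0.482 -0.262 -0.005]
crank 0.59 [ 0.588 -0.167 -0.002]
crank_knob 0.82 [ 0.375 -0.259  0.049]
crank_hub 0.89 [ 0.483 -0.262  0.047]
crank 0.63 [ 0.483 -0.26   0.001]
```

Request:
carry_out:
  increments: [2, -0.5, 0, -0.1, 0, 2, -1.5, 0, 0, 0, 2, -2, 0, -0.05, 0, 2, -2, 0, 0, 0, 2, -1.5, 0, 0, 0]

```text
clock: 25.8
eef_pos: [0.4492, -0.2624, 0.0399]
tool_rot: [0.018, 1.0, 0.009, -0.004]
ft_force: [-6.7, 0.4, 6.9]
grip_width: 0.0265
grasp_force: 59.1
```

```bash
python3 - <<'E'
from h import *
tool([.372,-.2585,.036],-.0365-np.pi)
c=bot.camera("side"); places(c,["crank_knob","crank_hub","crank"])
c=bot.camera("top"); places(c,["crank_knob","crank_hub","crank","bay_right"]);cv2.imwrite("pics/i.png",cv2.resize(c["pixels"][90:230,240:400],None,fx=4,fy=4))
E
```

```text
t 25.8 tcp [ 0.4492 -0.2624  0.0399] yaw 3.105 F [-6.7  0.4  6.9] q6 -0.5 grip 0.0265 59.1
shift cm [7.72 0.11 0.45] turn 6.283
crank_knob 0.59 [ 0.45  -0.262  0.051]
crank_hub 0.66 [ 0.562 -0.268  0.043]
crank_hub 0.34 [ 0.455 -0.052  0.001]
crank 0.93 [ 0.553 -0.265 -0.003]
crank_knob 0.91 [ 0.452 -0.262  0.048]
crank_knob 0.43 [ 0.444  0.261 -0.001]
crank_hub 0.68 [ 0.557 -0.264  0.045]
crank 0.76 [ 0.561 -0.264 -0.   ]
crank 0.45 [0.604 0.234 0.104]
bay_right 0.91 [ 0.58  -0.269  0.002]
bay_right 0.88 [ 0.576 -0.506  0.005]
```

View pics/i.png

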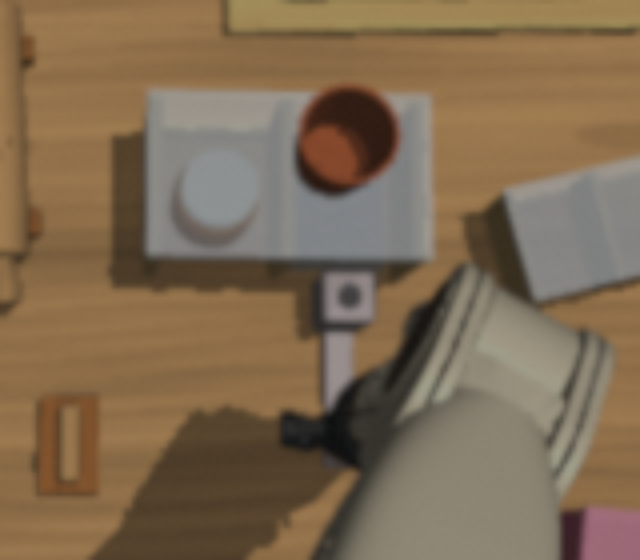

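The hub, at (348,298) in the crop, is at the mouth and centred on the right bay (wall centres at about x=285 and x=420). I keep sliding.

Request:
carry_out:
  increments: [2, -1.2, 0, -0.1, 0, 2, -1.8, 0, 0, 0, 2, -1.8, 0, -0.05, 0, 2, -1.6, 0, 0, 0, 2, -0.8, 0, 0, 0]

```text
clock: 26.88
eef_pos: [0.521, -0.2646, 0.0401]
tool_rot: [0.018, 1.0, 0.009, -0.004]
ft_force: [-3.7, -0.8, 0.2]
grip_width: 0.0266
grasp_force: 58.9
```

```bash
python3 - <<'E'
from h import *
tool([.372,-.2585,.036],-.0365-np.pi)
c=bot.camera("side"); places(c,["crank_knob","crank_hub","crank","bay_right","rack"])
c=bot.camera("top"); places(c,["crank_knob","crank_hub","crank","bay_right"]);cv2.imwrite("pics/j.png",cv2.resize(c["pixels"][90:230,240:400],None,fx=4,fy=4))
E
```

```text
t 26.88 tcp [ 0.521  -0.2646  0.0401] yaw 3.105 F [-3.7 -0.8  0.2] q6 -0.44 grip 0.0266 58.9
shift cm [14.91  0.06  0.55] turn 6.284
crank_knob 0.59 [ 0.519 -0.262  0.052]
crank_hub 0.91 [ 0.634 -0.27   0.046]
crank_hub 0.39 [ 0.634 -0.269 -0.   ]
crank 0.94 [ 0.627 -0.27  -0.004]
bay_right 0.85 [ 0.304 -0.524  0.001]
bay_right 0.82 [ 0.582 -0.267  0.001]
bay_right 0.8 [ 0.575 -0.51   0.003]
rack 0.94 [ 0.147 -0.295  0.002]
rack 0.69 [ 0.565 -0.479  0.   ]
rack 0.58 [ 0.306 -0.493  0.002]
crank_knob 0.63 [0.755 0.221 0.001]
crank_knob 0.54 [ 0.52  -0.265  0.053]
crank 0.49 [ 0.629 -0.267  0.002]
bay_right 0.86 [ 0.576 -0.51   0.002]
```

View pics/j.png

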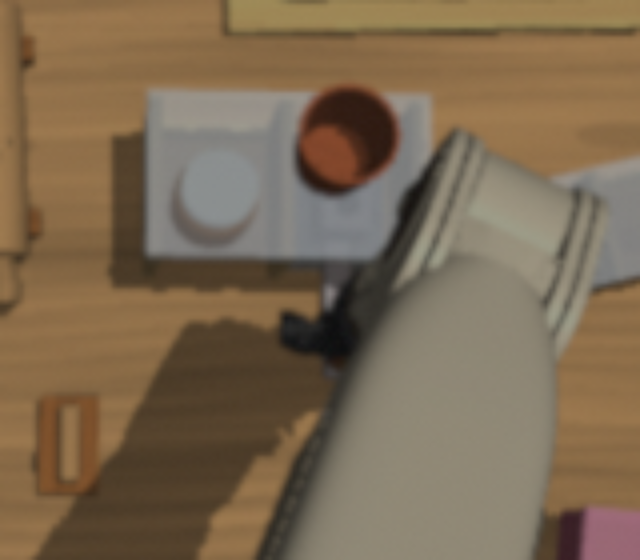

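The hub shows faintly through the roof at about (345,205), fully inside. The knob, at about (335,340), is still out in front. Now I release.

Request:
carry_out:
  increments: [2, 0, 0, 0.1, 0, 3.2, 0, 0, 0, 0, 4, 0, 0, 0, 0, 5.5, 0, 0, 0, 0, 5.5, 0, 0, 0, 0]

```text
clock: 28.05
eef_pos: [0.5212, -0.265, 0.0398]
tool_rot: [0.018, 1.0, 0.009, -0.003]
ft_force: [-0.2, -0.7, -0.3]
grip_width: 0.0553
grasp_force: 0.0
```

Request:
carry_out:
  increments: [5.5, 0, 0, -1.5, 0, 5.5, 0, 0, -3, 0, 5.5, 0.5, 0, -3, 0, 5.5, 4, 0, -4, 0, 5.5, 5, 0, -4, 0]

```text
clock: 28.68
eef_pos: [0.428, -0.2644, 0.1965]
tool_rot: [0.018, 1.0, 0.009, -0.003]
ft_force: [0.6, -0.2, 0.5]
grip_width: 0.0551
grasp_force: 0.0
```

Request:
carry_out:
  increments: [5.5, 5, 0, -2, 0, 5.5, 3, 0, 0, 0, 5.5, 0, 0, 0, 0, 5.5, 0, 0, 0, 0, 5.5, 0, 0, 0, 0]

```text
clock: 29.3
eef_pos: [0.3494, -0.2619, 0.2149]
tool_rot: [0.018, 1.0, 0.009, -0.003]
ft_force: [-0.6, 0.2, 0.6]
grip_width: 0.0551
grasp_force: 0.0
```

```bash
python3 - <<'E'
from h import *
tool([.372,-.2585,.2],0)
c=bot.camera("wrist");cv2.imwrite("pics/k.png",c["pixels"]); places(c,["crank_knob","crank_hub","crank","bay_right","rack"])
c=bot.camera("side"); places(c,"crank_knob crank_hub crank bay_right mill cup jar tiles stamp mug bowl".split())
E
```

```text
t 29.3 tcp [ 0.3494 -0.2619  0.2149] yaw 3.106 F [-0.6  0.2  0.6] q6 -0.62 grip 0.0551 0.0
shift cm [-2.26  0.39  1.48] turn 3.106
crank_knob 0.66 [ 0.519 -0.265  0.048]
crank 0.69 [ 0.627 -0.267 -0.001]
bay_right 0.84 [ 0.297 -0.531 -0.   ]
rack 0.93 [ 0.299 -0.495 -0.002]
rack 0.85 [ 0.579 -0.211 -0.001]
crank_knob 0.88 [ 0.519 -0.263  0.052]
crank_knob 0.52 [ 0.635 -0.27  -0.001]
crank_hub 0.7 [ 0.758  0.212 -0.003]
crank_hub 0.63 [ 0.632 -0.27   0.043]
crank 0.57 [ 0.625 -0.269 -0.004]
bay_right 0.93 [ 0.58  -0.266  0.002]
bay_right 0.77 [ 0.577 -0.508  0.001]
bay_right 0.57 [ 0.131 -0.346  0.001]
mill 0.88 [0.604 0.24  0.001]
mill 0.22 [ 0.585 -0.168 -0.002]
cup 0.7 [ 0.648 -0.249  0.104]
jar 0.45 [ 0.636 -0.169 -0.005]
tiles 0.82 [ 0.471 -0.379  0.001]
stamp 0.74 [ 0.455 -0.054  0.   ]
stamp 0.25 [ 0.587 -0.169 -0.002]
mug 0.84 [0.446 0.257 0.001]
mug 0.75 [ 0.755  0.216 -0.002]
bowl 0.35 [ 0.755  0.218 -0.001]
```

View pics/k.png

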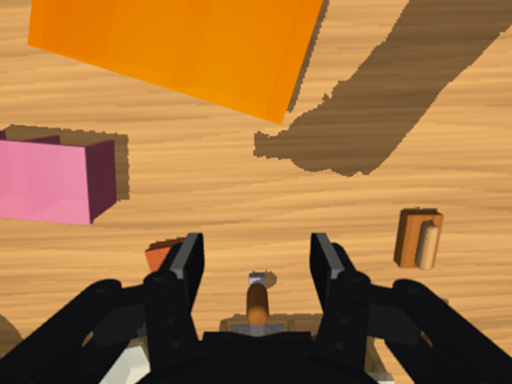

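The knob, at (258,300), sticks out in front of the bay and stands upright. The hub centre is about 48 mm inside, and everything else is in its place.

```bash
python3 -c "
from workcell import bot
print(bot.job_done())"
```

```text
the job is handed in; nothing more can be done
None
```

I handed the job in at about 29 s on the clock: the crank lies flat in the rack's right bay, its hub fully under the roof by measurement, with the knob out in front; the mill and everything else I re-checked is within a few millimetres of where it started.

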